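# Dry-fit a half-lapped door frame in its assembly jig

## Robot

A 6-joint arm with a two-finger parallel gripper is mounted at the origin on a cart in front of the work surface, level with it; the furniture and walls round the work are solid. World frame = base frame: x ahead of the robot, y to its left, z up, the work surface at z = 0. Lengths are in m, angles in rad, forces in N, time in s.
With the tool pointing down it reaches from about 0.35 to 0.775 m from the base axis. Payload 5.5 kg.
Tool frame: the origin (TCP) lies between the finger pads; the fingertips stand 11 mm ahead of it and the grasp point (between the pads) lies 8 mm behind it (tips_ahead is the distance from the TCP to the fingertips, in m); z points along the fingers, y is the line along which they close (so a half turn about z gives the same grasp; the last joint's range is limited). The gripper opens to 85 mm and grips with 20 to 120 N. Pads are 22 mm wide; open, the fingers measure 114 mm over their backs; the gripper's body (76 mm by 85 mm) begins 54 mm behind the grasp point. The pads swing forward as they close: fully open they stand 13 mm farther back than shut.
Start: joints at [-0.14, 0.313, 0.046, 1.304, 0, 1.431], TCP at [0.575, -0, 0.242] pointing down, gripper open.
Joint ranges: [-2.76, 2.76], [-0.86, 1.69], [-1.03, 1.26], [-2.2, 2.34], [-1.47, 1.5], [-3.14, 3.14]. Speed limits (rad/s): [2.57, 2.57, 3.14, 3.14, 3.14, 3.14].

## Interface

Orientations are given as a unit quaternion [w, x, y, z].
In Python, from workcell import * gives the robot as it stands. The module is installed in compiled form; this text tells all that it offers.
- The arm moves only by the tool jog_arm, never from a script. Its argument "moves" is a list of rows, each an object with "fingers": the closure, from 0 (fully open) to 1 (shut); "slide": the shift along the tool's x, y, z in mm, a list of three; "angular": the turn, a rotation vector about the tool's x, y, z in degrees, a list of three. A call has 1 to 10 rows; each row is the pose to reach, as a shift and turn from the pose commanded when the call began, along the tool's axes at that moment; what a row does not reach only later rows make up. A row lasts 1/12 s, in which the tool goes at most 41.7 mm and 7.16 degrees, less where a joint would pass 70% of its speed; a pose out of reach is approached as far as the arm can. A call with a gripper value outside its range is refused whole. The fingers move at their own pace and stop on an object; "squeeze" is the grip in N (left out, the last holds). Time passes only in rows, so rows that repeat a pose let the fingers close. It gives the time, the measured TCP pose, the force, the opening and the grip force at its end, in the units of the state.
- get_state(): the state, without advancing time (a new reading comes with each control period).
- read_camera(name): name is "scene" or "side" or "wrist"; returns a dict with "color" (400x640x3 uint8, red, green, blue), "fovy" (degrees; the focal length in pixels is half the picture's height over the tangent of half this angle, whatever the lens; pixels are square), "cx", "cy" (the principal point, pixels), "D" ([k1, k2, p1, p2, k3] as OpenCV has them; the pictures are not rectified), "world_from_camera" (4x4, takes a point from camera to world coordinates); the wrist camera has in their place "tool_from_camera" (4x4, takes a point from camera to tool coordinates, whose origin is the TCP and whose axes are the flange's). Camera axes: x right, y down, z forward; pixel columns grow to the right and rows downward; lengths in m; the calibration is good to about 2 mm. A picture is of the moment at which its call begins: read the wrist's pose just before it. There is no depth.
- hand_in(): hands the job in; it is judged then, once.
Trained networks look in a picture, given as the dict that the camera call returned (one of the last four; its "shot" number tells which), for a name from the list of things; names that differ only in an ending like _2 or _b are one class to them, and where a whole thing is asked for, a point or a joint stands for the part that bears it (a point fixed in the world has none). Each returns a list of dicts, best first, with "p" (0 to 1); they miss things now and then, are a little off and sometimes report something else, mostly with a low value. They report only what shows in the picture. A call takes as long as a camera call.
- look_for(target, picture): "point" ([column, row] in pixels, amid what is visible of it).
- tip_of(target, picture): "point" ([column, row] in pixels: a listed point, or the origin of a listed thing).
The state is a dict: "clock": time; "joint_pos": joint angles; "qvel": joint speeds; "tau": joint torques, N m; "tcp_pos": TCP position; "orientation": TCP orientation; "wrist_force": force on the tool from outside, world axes, zero at the start; "ft_torque": the same for the moment, N m; "finger_gap": finger opening in m; "grip_force": force on a finger pad.
Only numpy, scipy, OpenCV 4.12 (cv2) and the standard library are available. Lean on these libraries where they do the work, as an engineer would, in place of code of your own. Each camera call takes 0.05 s, during which the arm holds its last target. There are 200 camera calls.

## Task

Dry-fit the cabinet-door frame in the assembly jig on the bench. First lay both stiles down inside the corner stops, notches up, their long notches at the jig's heel (the end with the L-shaped stops, nearest you), the stile with the lock hole on the right and the plain stile on the left. Then lap the wide rail over the two long notches and the narrow rail over the two short ones, so that all four pieces sit fully home with their faces flush, and let go.

Things in the scene. Friction and masses are not known exactly. Their poses are not given: they have to be found in the camera images.
- jig_bed (a point): Assembly jig fixed to the bench, a 280 x 256 mm white-faced board, 12 mm thick, with a window and dark wooden stops. Point: on its top face, mid-frame. x: from heel to head; y: left seen from the heel; z up. In the fitted frame the pieces' x axes lie along this x and their centres 15 mm above, at (x, y) mm: lock stile (0, -80), plain stile (0, 80), wide rail (-87, 0), narrow rail (97, 0).
- jig_heel (a point): Middle of the jig's heel, on the board's top face, 119 mm from the mid-frame point towards -x, level with the inner faces of the two heel stops. The heel end, nearest the robot, has an L-shaped stop at each corner, the head only two straight side stops. Stops are 12 mm high; side stops' inner faces at y = +-104 mm, so a stile has 4 mm to spare at its heel end and outer side.
- lock_stile_centre (a point): Lock stile: light wood, 230 x 40 x 30 mm (x, y, z), 20 mm round hole through it 10 mm from this point towards +x. Notched from above, 15 mm deep: long notch in the 60 mm at its -x end, short notch in the 40 mm at its +x end; shoulders' top edges chamfered 4 mm. Point: centre, half-way up; z up. Lies notches up. Grasp across the 40 mm at the middle.
- plain_stile_centre (a point): Plain stile: the same as the lock stile (230 x 40 x 30 mm, long notch at its -x end, short notch at +x) but without the hole. Point: centre, half-way up; z up. Grasp across the 40 mm at the middle.
- wide_rail_centre (a point): Wide rail: light wood, 56 mm wide (x), 196 long (y), 30 thick. Half-lapped from below: 40 mm at each end only the upper 15 mm thick; the 115 mm tongue between drops between the stiles (120 mm apart), its lower end edges chamfered 4 mm. Either way round is right. Point: centre, half-way up; z up. Lies laps down, as fitted. Grasp across the 56 mm at the middle.
- narrow_rail_centre (a point): Narrow rail: the same as the wide rail but 36 mm wide (x), 196 long (y), for the short notches. Either way round is right. Point: centre, half-way up; z up. Lies laps down, as fitted. Grasp across the 36 mm at the middle.

How it is judged:
By the outcome, as a careful person would: the job done as asked, in the order asked, and still so for the second after the job is handed in, with the robot touching nothing.
It also fails if it takes over 115 s, if anything falls off the work surface, if the arm or the gripper's body presses on something with over 40 N, if the wrist force passes 120 N, or if a joint passes its speed limit or range.

## Working session

There is one attempt and no reset: what is moved stays moved. The work goes in short steps, Python scripts to look and compute and a tool call to move; the robot and the scene stay as the last step left them, time stands still between calls to the robot, and variables do not carry over. Pictures are saved under pics/ and viewed, at most 14 in all, crops included, and the job is handed in when it is done.

Besides the shell and the picture viewer there is one more tool, called after "Emit:" by a JSON object that holds its "api" and its "payload", one argument or row to a line. jog_arm: Moves the arm, as the interface text tells. Its arguments: {"type":"object","properties":{"moves":{"type":"array","items":{"type":"object","properties":{"fingers":{"type":"number"},"slide":{"type":"array","items":{"type":"number"}},"angular":{"type":"array","items":{"type":"number"}}}}},"squeeze":{"type":"number"}},"required":["moves"]}

```bash
mkdir -p pics; cat > h.py <<'E'
from workcell import *
import numpy as np, cv2
from scipy.spatial.transform import Rotation as R
NAMES=["jig_bed","jig_heel","lock_stile_centre","plain_stile_centre","wide_rail_centre","narrow_rail_centre"]
def tool():
    s=get_state(); q=s["orientation"]; T=np.eye(4)
    T[:3,:3]=R.from_quat([q[1],q[2],q[3],q[0]]).as_matrix(); T[:3,3]=s["tcp_pos"]; return T
def shot(name):
    T=tool(); p=read_camera(name)
    p["W"]=p["world_from_camera"] if "world_from_camera" in p else T@np.array(p["tool_from_camera"])
    p["W"]=np.array(p["W"])
    f=200/np.tan(np.radians(p["fovy"])/2)
    p["K"]=np.array([[f,0,p["cx"]],[0,f,p["cy"]],[0,0,1.]]); return p
def save(p,n): cv2.imwrite(f"pics/{n}.png",p["color"][:,:,::-1])
def world(p,uv,z):
    n=cv2.undistortPoints(np.array([[uv]],float),p["K"],np.array(p["D"],float))[0,0]
    d=p["W"][:3,:3]@np.array([n[0],n[1],1]); o=p["W"][:3,3]
    return o+d*(z-o[2])/d[2]
def pix(p,X):
    X=np.atleast_2d(X); c=(X-p["W"][:3,3])@p["W"][:3,:3]
    return cv2.projectPoints(c,np.zeros(3),np.zeros(3),p["K"],np.array(p["D"],float))[0][:,0]
Z={"jig_bed":.012,"jig_heel":.012}
E
cat > a.py <<'E'
from h import *
s=get_state(); print(s)
for c in ["scene","side","wrist"]:
    p=shot(c); save(p,c+"0"); print(c,p["fovy"],p["W"].round(3).tolist())
    for n in NAMES:
        for d in tip_of(n,p)[:2]: print(n,round(d["p"],2),np.round(d["point"],1),world(p,d["point"],Z.get(n,.015)).round(4))
E
python3 a.py
```

```text
{'clock': 0.0, 'joint_pos': array([-1.39566150e-01,  3.13995419e-01,  4.49735692e-02,  1.30361410e+00,
        9.08825273e-06,  1.43122621e+00]), 'qvel': array([-0.00032997, -0.00098757, -0.0011505 , -0.00120713,  0.00101192,
       -0.00035305]), 'tau': array([-2.90074182e-03, -4.80629075e+01,  2.98531097e+01,  1.95313990e-02,
       -3.83516899e-04, -4.27451073e-05]), 'tcp_pos': array([5.74500577e-01, 8.26479949e-05, 2.41409488e-01]), 'orientation': array([-7.37297036e-04,  7.07105084e-01,  7.07107880e-01, -5.49970348e-04]), 'wrist_force': array([0.62248391, 0.50258142, 0.57488789]), 'ft_torque': array([-0.00997438,  0.00971625,  0.00971474]), 'grip_force': 0.0, 'finger_gap': 0.0854465492945018}
scene 43.65558175840431 [[0.819, -0.309, 0.483, -0.275], [-0.573, -0.409, 0.71, -1.101], [-0.022, -0.859, -0.512, 0.85], [0.0, 0.0, 0.0, 1.0]]
jig_bed 0.6 [339.  208.9] [0.5368 0.0104 0.012 ]
jig_heel 0.67 [310.8 222.7] [ 0.4185 -0.0032  0.012 ]
lock_stile_centre 0.71 [292.6 170. ] [0.5612 0.3334 0.015 ]
lock_stile_centre 0.63 [414.9 255.6] [ 0.5543 -0.3223  0.015 ]
plain_stile_centre 0.68 [254.9 181.9] [0.4043 0.336  0.015 ]
wide_rail_centre 0.74 [294.4 172.1] [0.5574 0.3147 0.015 ]
narrow_rail_centre 0.56 [375.7 275.9] [ 0.4097 -0.3252  0.015 ]
side 46.303501252293145 [[-0.996, -0.059, 0.067, 0.404], [-0.086, 0.412, -0.907, 1.123], [0.026, -0.909, -0.416, 0.552], [0.0, 0.0, 0.0, 1.0]]
jig_bed 0.69 [307.3 213.1] [0.5226 0.0314 0.012 ]
jig_heel 0.94 [353.1 212.3] [0.4034 0.0099 0.012 ]
lock_stile_centre 0.78 [310.2 163.4] [ 0.5552 -0.3364  0.015 ]
plain_stile_centre 0.57 [355.9 282.6] [0.3895 0.3376 0.015 ]
wide_rail_centre 0.9 [270.1 270.4] [0.5677 0.3156 0.015 ]
narrow_rail_centre 0.71 [352.7 167.2] [ 0.4132 -0.3224  0.015 ]
wrist 60.8962477396464 [[1.0, -0.001, -0.0, 0.574], [-0.001, -0.956, -0.292, 0.076], [0.0, 0.292, -0.956, 0.374], [0.0, 0.0, 0.0, 1.0]]
jig_heel 0.82 [174.5 166. ] [ 0.4143 -0.0018  0.012 ]
```

View pics/scene0.png

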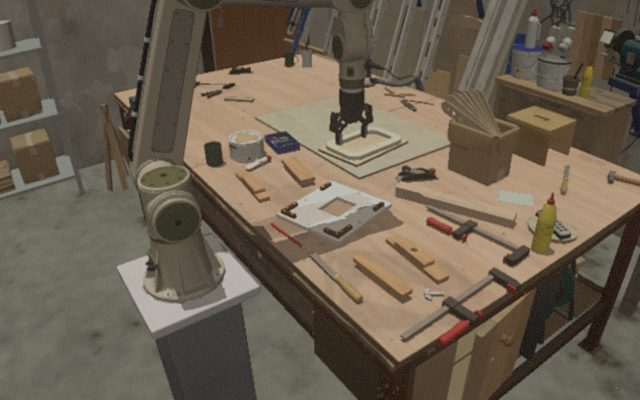

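View pics/side0.png

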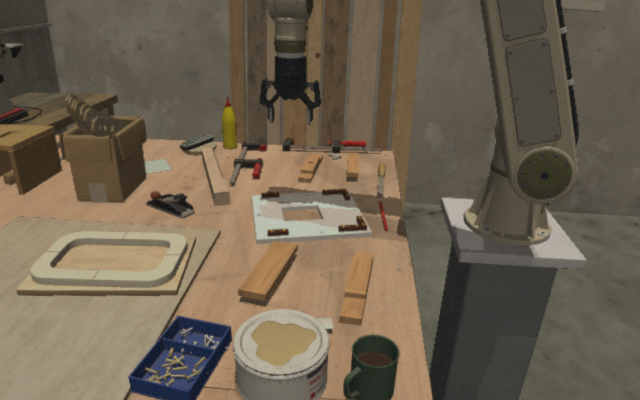

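View pics/wrist0.png

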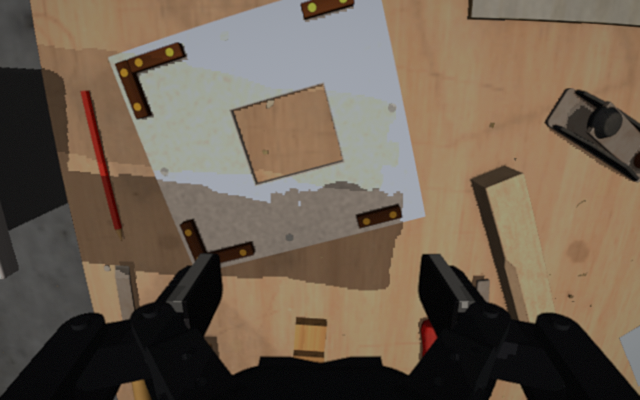

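Emit:
{"api": "jog_arm", "payload": {
  "moves": [
    {"slide":[40,-30,-20],"fingers":0},
    {"slide":[40,-30,-20]},
    {"slide":[40,-30,-20]},
    {"slide":[40,-30,-20]}
  ]
}}

```text
schema error: expected keys fingers, slide, angular
```

```bash
cat >> h.py <<'E'
def ortho(p,name,c,z,w=400,h=300,s=2):
    # top view: image right = world x, up = world y, s px/mm, centre c
    u,v=np.meshgrid(np.arange(w*s),np.arange(h*s))
    X=np.stack([c[0]+(u-w*s/2)/s/1e3, c[1]-(v-h*s/2)/s/1e3, np.full(u.shape,z)],-1).reshape(-1,3)
    m=pix(p,X).astype(np.float32).reshape(h*s,w*s,2)
    im=cv2.remap(p["color"],m,None,cv2.INTER_LINEAR)[:,:,::-1].copy()
    for k in range(0,w*s,100): cv2.putText(im,str(k),(k,10),0,.35,(0,0,255)); im[:14,k]=(0,0,255)
    for k in range(100,h*s,100): cv2.putText(im,str(k),(0,k),0,.35,(0,0,255)); im[k,:14]=(0,0,255)
    cv2.imwrite(f"pics/{name}.png",im)
E
python3 - <<'E'
from h import *
p=shot("wrist"); print(get_state()["tcp_pos"])
for n in NAMES[:2]:
    for d in tip_of(n,p)[:2]: print(n,round(d["p"],2),np.round(d["point"],1),world(p,d["point"],.012).round(4))
ortho(p,"jig",(.53,.015),.012)
E
```

```text
[ 5.75023293e-01 -3.06388899e-06  2.42318736e-01]
jig_heel 0.79 [176.6 169.3] [ 0.4161 -0.0055  0.012 ]
```

View pics/jig.png

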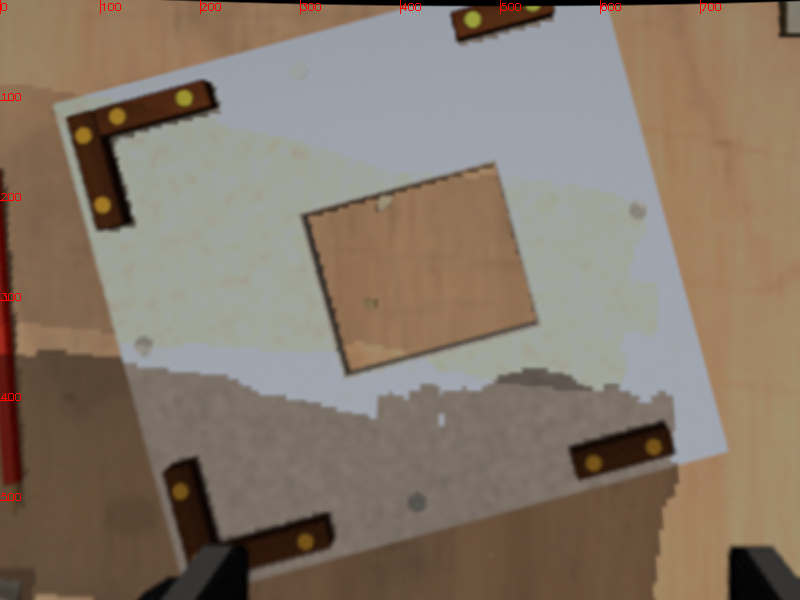

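The jig top view shows the board turned about 15° counter-clockwise. The inner heel corners are at (112,138) and (217,540), and the head stops' inner edges at (458,42)–(555,15) and (570,447)–(665,421). That puts mid-frame at about (0.527, 0.026). The move was refused because it lacked "angular", so I'll include all three keys.

Emit:
{"api": "jog_arm", "payload": {
  "moves": [
    {"slide":[-40,-12,-4],"fingers":0,"angular":[0,0,0]},
    {"slide":[-80,-25,-8],"fingers":0,"angular":[0,0,0]},
    {"slide":[-120,-37,-12],"fingers":0,"angular":[0,0,0]},
    {"slide":[-160,-50,-16],"fingers":0,"angular":[0,0,0]},
    {"slide":[-200,-62,-20],"fingers":0,"angular":[0,0,0]},
    {"slide":[-240,-75,-20],"fingers":0,"angular":[0,0,0]},
    {"slide":[-240,-75,-20],"fingers":0,"angular":[0,0,0]},
    {"slide":[-240,-75,-20],"fingers":0,"angular":[0,0,0]},
    {"slide":[-240,-75,-20],"fingers":0,"angular":[0,0,0]}
  ]
}}

```text
clock: 1.95
tcp_pos: [0.4998, -0.24, 0.2622]
orientation: [-0.0, 0.708, 0.707, 0.0]
wrist_force: [-0.5, 1.1, 0.2]
finger_gap: 0.0857
grip_force: 0.0
```

```bash
python3 - <<'E'
from h import *
p=shot("wrist"); print(get_state()["tcp_pos"])
for n in NAMES[2:]:
    for d in tip_of(n,p)[:2]: print(n,round(d["p"],2),np.round(d["point"],1),world(p,d["point"],.015).round(4))
ortho(p,"right",(.49,-.30),.030)
E
```

```text
[ 0.50011858 -0.23918489  0.26224268]
narrow_rail_centre 0.56 [253.4 237. ] [ 0.4177 -0.3334  0.015 ]
```

View pics/right.png

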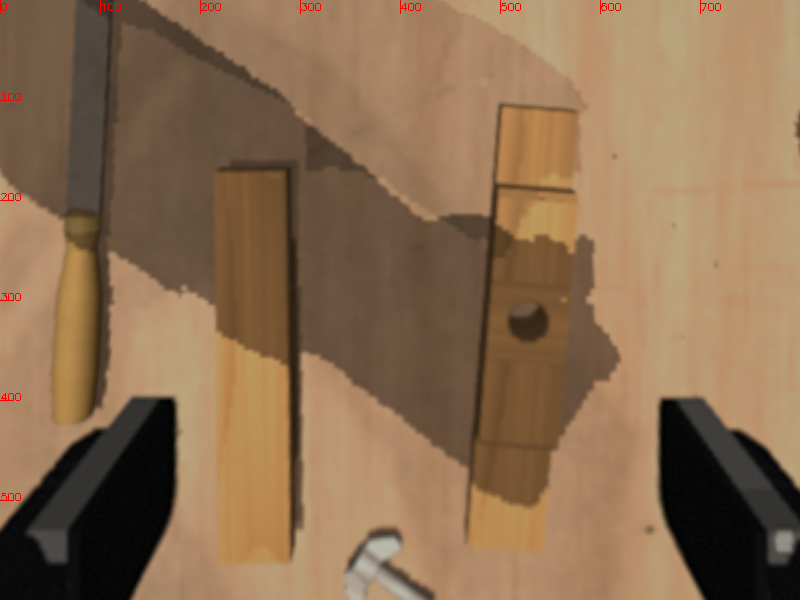

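The right-hand view shows the lock stile with its hole at (528,318) and its long notch towards the bottom of the picture (-y). Its heading is about 85.6° and its centre about (0.553, -0.319). The narrow rail runs from (252,168) to (255,560). I'll grasp the lock stile now.

Emit:
{"api": "jog_arm", "payload": {
  "moves": [
    {"slide":[-27,18,30],"fingers":0,"angular":[0,0,2]},
    {"slide":[-54,36,60],"fingers":0,"angular":[0,0,4.4]},
    {"slide":[-80,53,90],"fingers":0,"angular":[0,0,4.4]},
    {"slide":[-80,53,125],"fingers":0,"angular":[0,0,4.4]},
    {"slide":[-80,53,160],"fingers":0,"angular":[0,0,4.4]},
    {"slide":[-80,53,195],"fingers":0,"angular":[0,0,4.4]},
    {"slide":[-80,53,225],"fingers":0,"angular":[0,0,4.4]},
    {"slide":[-80,53,240],"fingers":0,"angular":[0,0,4.4]},
    {"slide":[-80,53,247],"fingers":0,"angular":[0,0,4.4]},
    {"slide":[-80,53,247],"fingers":0,"angular":[0,0,4.4]}
  ],
  "squeeze": 50
}}

```text
clock: 3.03
tcp_pos: [0.5524, -0.3182, 0.0133]
orientation: [-0.002, 0.733, 0.68, -0.0]
wrist_force: [0.3, 0.1, 0.6]
finger_gap: 0.0857
grip_force: 0.0
```

Emit:
{"api": "jog_arm", "payload": {
  "moves": [
    {"slide":[0,0,0],"fingers":1,"angular":[0,0,0]},
    {"slide":[0,0,0],"fingers":1,"angular":[0,0,0]},
    {"slide":[0,0,0],"fingers":1,"angular":[0,0,0]},
    {"slide":[0,0,0],"fingers":1,"angular":[0,0,0]},
    {"slide":[0,0,0],"fingers":1,"angular":[0,0,0]},
    {"slide":[0,0,0],"fingers":1,"angular":[0,0,0]},
    {"slide":[0,0,0],"fingers":1,"angular":[0,0,0]},
    {"slide":[0,0,0],"fingers":1,"angular":[0,0,0]}
  ],
  "squeeze": 50
}}

```text
clock: 3.7
tcp_pos: [0.5542, -0.3208, 0.0173]
orientation: [0.002, 0.734, 0.679, 0.0]
wrist_force: [-0.2, 0.7, 6.0]
finger_gap: 0.0391
grip_force: 51.9
```

Emit:
{"api": "jog_arm", "payload": {
  "moves": [
    {"slide":[0,0,-30],"fingers":1,"angular":[0,0,0]},
    {"slide":[0,0,-65],"fingers":1,"angular":[0,0,0]},
    {"slide":[0,0,-100],"fingers":1,"angular":[0,0,0]},
    {"slide":[0,0,-130],"fingers":1,"angular":[0,0,0]},
    {"slide":[0,0,-150],"fingers":1,"angular":[0,0,0]},
    {"slide":[0,0,-150],"fingers":1,"angular":[0,0,0]},
    {"slide":[0,0,-150],"fingers":1,"angular":[0,0,0]}
  ],
  "squeeze": 60
}}

```text
clock: 4.28
tcp_pos: [0.5537, -0.3206, 0.1668]
orientation: [0.002, 0.734, 0.679, 0.0]
wrist_force: [-1.0, 0.3, -1.5]
finger_gap: 0.0387
grip_force: 61.9
```

Emit:
{"api": "jog_arm", "payload": {
  "moves": [
    {"slide":[25,-3,0],"fingers":1,"angular":[0,0,7]},
    {"slide":[52,-5,0],"fingers":1,"angular":[0,0,14]},
    {"slide":[80,-8,0],"fingers":1,"angular":[0,0,21]},
    {"slide":[107,-11,0],"fingers":1,"angular":[0,0,28]},
    {"slide":[134,-13,0],"fingers":1,"angular":[0,0,35]},
    {"slide":[161,-16,0],"fingers":1,"angular":[0,0,42]},
    {"slide":[188,-19,0],"fingers":1,"angular":[0,0,49]},
    {"slide":[215,-22,0],"fingers":1,"angular":[0,0,56]},
    {"slide":[242,-24,0],"fingers":1,"angular":[0,0,63]},
    {"slide":[268,-27,0],"fingers":1,"angular":[0,0,70]}
  ],
  "squeeze": 60
}}

```text
clock: 5.12
tcp_pos: [0.5451, -0.0491, 0.163]
orientation: [-0.001, 0.991, 0.133, -0.002]
wrist_force: [0.3, -0.0, -0.9]
finger_gap: 0.0387
grip_force: 61.7
```

Emit:
{"api": "jog_arm", "payload": {
  "moves": [
    {"slide":[0,0,0],"fingers":1,"angular":[0,0,0.5]},
    {"slide":[0,0,0],"fingers":1,"angular":[0,0,0.5]},
    {"slide":[0,0,0],"fingers":1,"angular":[0,0,0.5]},
    {"slide":[0,0,0],"fingers":1,"angular":[0,0,0.5]}
  ]
}}

```text
clock: 5.45
tcp_pos: [0.5463, -0.0515, 0.1643]
orientation: [-0.0, 0.991, 0.131, -0.001]
wrist_force: [-0.3, 0.3, -0.5]
finger_gap: 0.0389
grip_force: 61.8
```

```bash
cat >> h.py <<'E'
def st():
    P=[];H=[]
    for i in range(1):
        T=tool(); P.append(T[:3,3]); H.append(np.degrees(np.arctan2(T[1,0],T[0,0])))
    print("tcp",np.round(np.mean(P,0),4),"heading x",round(np.mean(H),2),"j",get_state()["joint_pos"].round(2),"axis",T[:3,2].round(3))
E
python3 - <<'E'
from h import *
p=shot("wrist"); st()
ortho(p,"hover1",(.55,.0),.012,400,300)
E
```

```text
tcp [ 0.5465 -0.0517  0.1646] heading x 15.07 j [-0.24  0.3  -0.17  1.11 -0.    2.64] axis [-0.001  0.    -1.   ]
```

View pics/hover1.png

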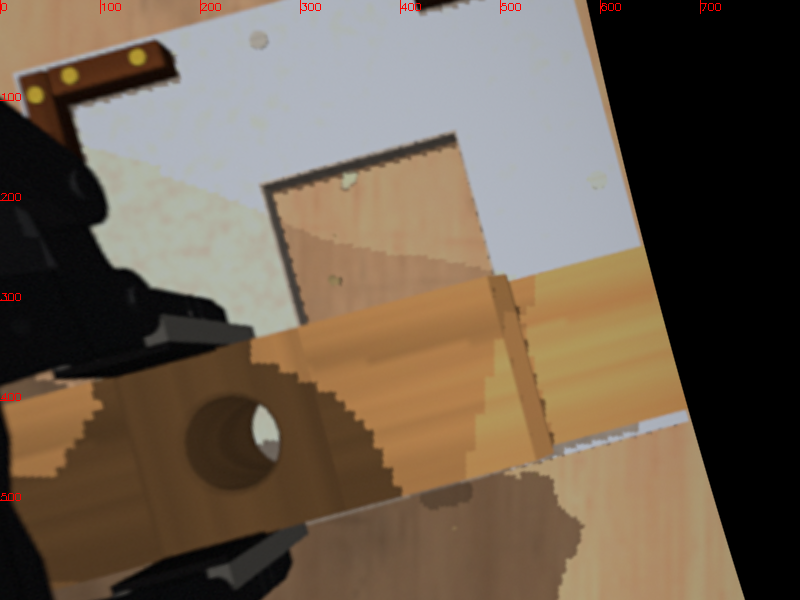

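```bash
python3 - <<'E'
from h import *
p=shot("wrist"); T=tool(); st()
def ray(u,v,z):
    X=np.array([.55+(u-400)/2000,.0-(v-300)/2000,.012]); o=p["W"][:3,3]; return o+(X-o)*(z-o[2])/(X[2]-o[2])
e=np.array([np.cos(np.radians(15.1)),np.sin(np.radians(15.1)),0]); n=np.array([-e[1],e[0],0])
c=np.array([.527,.0264,0])
for nm,u,v,z in [("hole",232,442,.179),("shoulderL",490,275,.179),("shoulderR",540,459,.175),("edgeU",250,338,.179),("edgeL",305,523,.179)]:
    X=ray(u,v,z); print(nm,X.round(4),"jig",((X-c)@e*1e3).round(1),((X-c)@n*1e3).round(1))
print(((T[:3,3]-c)@e*1e3).round(1),((T[:3,3]-c)@n*1e3).round(1))
E
```

```text
tcp [ 0.5465 -0.0517  0.1648] heading x 15.05 j [-0.24  0.3  -0.17  1.11 -0.    2.64] axis [-0.001  0.    -1.   ]
hole [ 0.5551 -0.0475  0.179 ] jig 7.8 -78.7
shoulderL [ 0.6084 -0.013   0.179 ] jig 68.3 -59.3
shoulderR [ 0.6187 -0.0517  0.175 ] jig 68.2 -99.3
edgeU [ 0.5588 -0.026   0.179 ] jig 17.0 -58.9
edgeL [ 0.5701 -0.0643  0.179 ] jig 18.0 -98.8
-1.5 -80.5
```

Emit:
{"api": "jog_arm", "payload": {
  "moves": [
    {"slide":[2.5,1,20],"fingers":1,"angular":[0,0,0]},
    {"slide":[2.5,1,50],"fingers":1,"angular":[0,0,0]},
    {"slide":[2.5,1,80],"fingers":1,"angular":[0,0,0]},
    {"slide":[2.5,1,105],"fingers":1,"angular":[0,0,0]},
    {"slide":[2.5,1,120],"fingers":1,"angular":[0,0,0]},
    {"slide":[2.5,1,128],"fingers":1,"angular":[0,0,0]},
    {"slide":[2.5,1,132],"fingers":1,"angular":[0,0,0]},
    {"slide":[2.5,1,135],"fingers":1,"angular":[0,0,0]},
    {"slide":[2.5,1,136],"fingers":1,"angular":[0,0,0]},
    {"slide":[2.5,1,136],"fingers":1,"angular":[0,0,0]}
  ]
}}

```text
clock: 6.38
tcp_pos: [0.5501, -0.0514, 0.0301]
orientation: [0.0, 0.991, 0.131, 0.001]
wrist_force: [0.5, -0.2, -2.3]
finger_gap: 0.0387
grip_force: 61.8
```

Emit:
{"api": "jog_arm", "payload": {
  "moves": [
    {"slide":[0,0,1],"fingers":1,"angular":[0,0,0]},
    {"slide":[0,0,1.5],"fingers":1,"angular":[0,0,0]},
    {"slide":[0,0,1.5],"fingers":1,"angular":[0,0,0]},
    {"slide":[0,0,1.5],"fingers":1,"angular":[0,0,0]}
  ]
}}

```text
clock: 6.72
tcp_pos: [0.5503, -0.0513, 0.0293]
orientation: [0.001, 0.991, 0.131, 0.001]
wrist_force: [-0.8, -0.3, 6.6]
finger_gap: 0.0389
grip_force: 62.6
```

Emit:
{"api": "jog_arm", "payload": {
  "moves": [
    {"slide":[0,0,0],"fingers":0,"angular":[0,0,0]},
    {"slide":[0,0,0],"fingers":0,"angular":[0,0,0]},
    {"slide":[0,0,0],"fingers":0,"angular":[0,0,0]},
    {"slide":[0,0,0],"fingers":0,"angular":[0,0,0]},
    {"slide":[0,0,0],"fingers":0,"angular":[0,0,0]}
  ]
}}

```text
clock: 7.13
tcp_pos: [0.5494, -0.051, 0.0277]
orientation: [-0.0, 0.991, 0.131, 0.0]
wrist_force: [0.3, 0.5, -0.4]
finger_gap: 0.0853
grip_force: 0.0
```

Emit:
{"api": "jog_arm", "payload": {
  "moves": [
    {"slide":[0,0,-20],"fingers":0,"angular":[0,0,0]},
    {"slide":[0,0,-60],"fingers":0,"angular":[0,0,0]},
    {"slide":[0,-20,-100],"fingers":0,"angular":[0,0,0]},
    {"slide":[0,-50,-140],"fingers":0,"angular":[0,0,0]},
    {"slide":[0,-80,-175],"fingers":0,"angular":[0,0,0]},
    {"slide":[0,-90,-210],"fingers":0,"angular":[0,0,0]},
    {"slide":[0,-90,-230],"fingers":0,"angular":[0,0,0]},
    {"slide":[0,-90,-230],"fingers":0,"angular":[0,0,0]},
    {"slide":[0,-90,-230],"fingers":0,"angular":[0,0,0]}
  ]
}}

```text
clock: 7.88
tcp_pos: [0.5271, 0.0362, 0.2599]
orientation: [0.001, 0.991, 0.132, 0.002]
wrist_force: [0.0, 0.3, -0.7]
finger_gap: 0.0855
grip_force: 0.0
```

```bash
python3 - <<'E'
from h import *
p=shot("wrist"); st()
ortho(p,"placed1",(.53,.015),.042,400,300)
E
```

```text
tcp [0.5261 0.036  0.258 ] heading x 15.12 j [-0.08  0.22 -0.05  1.31 -0.    2.79] axis [ 0.001 -0.    -1.   ]
```

View pics/placed1.png

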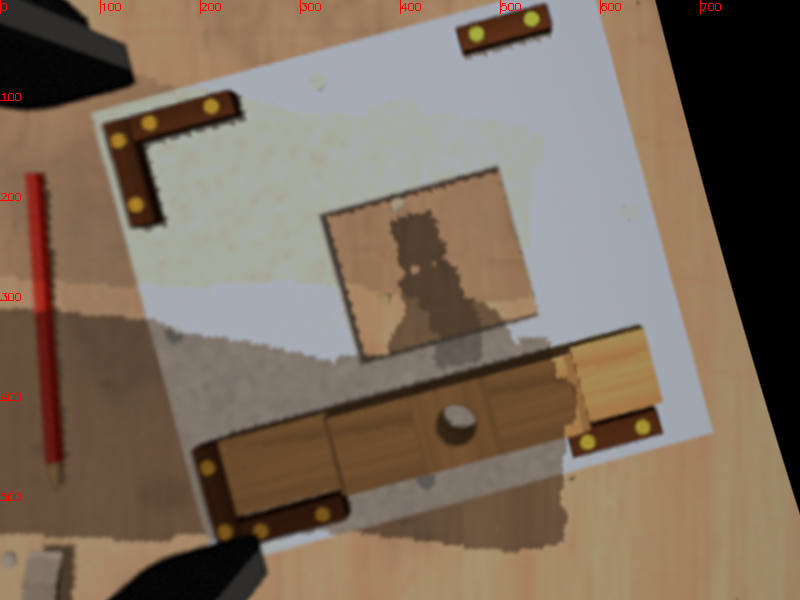

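The view confirms the lock stile lies inside the L stop and beside the head stop, with its hole at (458,424), about 2 mm ahead of nominal. The heel end is clear at (218,445). Next I'll look at the left-hand pieces.

Emit:
{"api": "jog_arm", "payload": {
  "moves": [
    {"slide":[4,-34,0],"fingers":0,"angular":[0,0,-7]},
    {"slide":[9,-69,0],"fingers":0,"angular":[0,0,-14]},
    {"slide":[13,-103,0],"fingers":0,"angular":[0,0,-21]},
    {"slide":[18,-138,0],"fingers":0,"angular":[0,0,-28]},
    {"slide":[22,-172,0],"fingers":0,"angular":[0,0,-35]},
    {"slide":[26,-206,0],"fingers":0,"angular":[0,0,-42]},
    {"slide":[31,-241,0],"fingers":0,"angular":[0,0,-49]},
    {"slide":[35,-275,0],"fingers":0,"angular":[0,0,-56]},
    {"slide":[40,-310,0],"fingers":0,"angular":[0,0,-63]},
    {"slide":[44,-344,0],"fingers":0,"angular":[0,0,-70]}
  ]
}}

```text
clock: 8.77
tcp_pos: [0.4779, 0.3803, 0.2551]
orientation: [-0.0, 0.735, 0.678, -0.002]
wrist_force: [0.4, -0.1, 0.4]
finger_gap: 0.0855
grip_force: 0.0
```

Emit:
{"api": "jog_arm", "payload": {
  "moves": [
    {"slide":[0,0,0],"fingers":0,"angular":[0,0,-5]},
    {"slide":[0,0,0],"fingers":0,"angular":[0,0,-5]},
    {"slide":[0,0,0],"fingers":0,"angular":[0,0,-5]},
    {"slide":[0,0,0],"fingers":0,"angular":[0,0,-5]},
    {"slide":[0,0,0],"fingers":0,"angular":[0,0,-5]}
  ]
}}

```text
clock: 9.18
tcp_pos: [0.479, 0.3781, 0.2572]
orientation: [-0.0, 0.708, 0.707, -0.001]
wrist_force: [-0.1, -0.0, -0.7]
finger_gap: 0.0855
grip_force: 0.0
```

```bash
python3 - <<'E'
from h import *
p=shot("wrist"); st()
ortho(p,"left",(.48,.33),.030,400,300)
E
```

```text
tcp [0.4791 0.3782 0.2575] heading x 89.93 j [ 0.54  0.38  0.18  1.37 -0.    2.11] axis [-0. -0. -1.]
```

View pics/left.png

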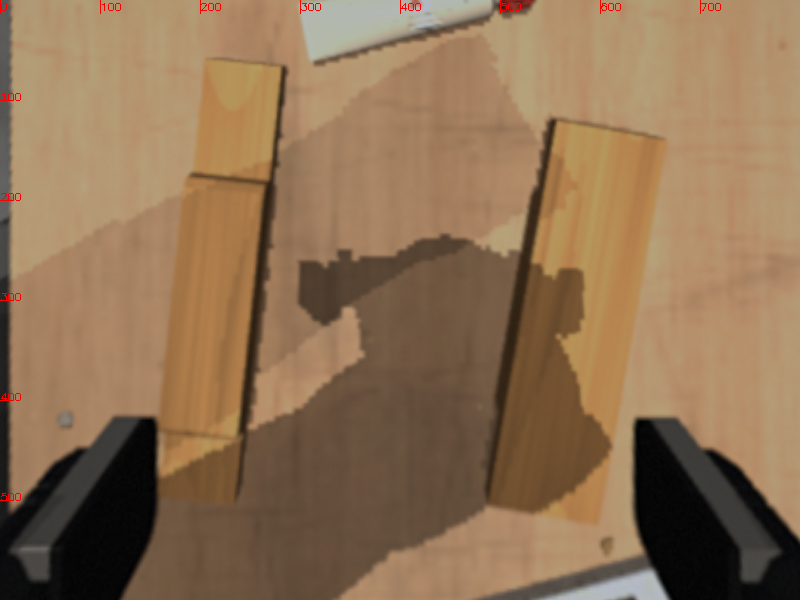

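The left view shows the plain stile with its long notch at the top, shoulders at (229,181) and (201,434), and its centre at about (0.3886, 0.3362) with +x heading 263.5°. The wide rail's corners are (553,120), (665,138), (600,523) and (488,503), which puts its centre at (0.568, 0.3195) with its long axis at 80.4°. The notch lengths and rail size match what was given.

Emit:
{"api": "jog_arm", "payload": {
  "moves": [
    {"slide":[-14,-30,25],"fingers":0,"angular":[0,0,3]},
    {"slide":[-28,-60,50],"fingers":0,"angular":[0,0,6.5]},
    {"slide":[-42,-90,80],"fingers":0,"angular":[0,0,6.5]},
    {"slide":[-42,-90,115],"fingers":0,"angular":[0,0,6.5]},
    {"slide":[-42,-90,150],"fingers":0,"angular":[0,0,6.5]},
    {"slide":[-42,-90,185],"fingers":0,"angular":[0,0,6.5]},
    {"slide":[-42,-90,215],"fingers":0,"angular":[0,0,6.5]},
    {"slide":[-42,-90,233],"fingers":0,"angular":[0,0,6.5]},
    {"slide":[-42,-90,242],"fingers":0,"angular":[0,0,6.5]},
    {"slide":[-42,-90,242],"fingers":0,"angular":[0,0,6.5]}
  ]
}}

```text
clock: 10.07
tcp_pos: [0.3878, 0.3358, 0.0141]
orientation: [-0.0, 0.746, 0.666, -0.002]
wrist_force: [-0.3, 1.1, 0.6]
finger_gap: 0.0855
grip_force: 0.0
```

Emit:
{"api": "jog_arm", "payload": {
  "moves": [
    {"slide":[0,0,0],"fingers":1,"angular":[0,0,0]},
    {"slide":[0,0,0],"fingers":1,"angular":[0,0,0]},
    {"slide":[0,0,0],"fingers":1,"angular":[0,0,0]},
    {"slide":[0,0,0],"fingers":1,"angular":[0,0,0]},
    {"slide":[0,0,0],"fingers":1,"angular":[0,0,0]},
    {"slide":[0,0,0],"fingers":1,"angular":[0,0,0]},
    {"slide":[0,0,0],"fingers":1,"angular":[0,0,0]},
    {"slide":[0,0,0],"fingers":1,"angular":[0,0,0]}
  ],
  "squeeze": 60
}}

```text
clock: 10.73
tcp_pos: [0.3901, 0.338, 0.0175]
orientation: [0.0, 0.745, 0.667, 0.002]
wrist_force: [0.1, 0.1, 7.0]
finger_gap: 0.0392
grip_force: 62.0
```

```bash
python3 -c "
from h import *
st()"
```

```text
tcp [0.3901 0.338  0.0175] heading x 83.6 j [ 0.56  0.38 -0.46  0.73 -0.    2.24] axis [ 0.003  0.002 -1.   ]
```

Emit:
{"api": "jog_arm", "payload": {
  "moves": [
    {"slide":[0,0,-30],"fingers":1,"angular":[0,0,0]},
    {"slide":[0,0,-65],"fingers":1,"angular":[0,0,0]},
    {"slide":[0,0,-100],"fingers":1,"angular":[0,0,0]},
    {"slide":[0,0,-130],"fingers":1,"angular":[0,0,0]},
    {"slide":[-20,13,-150],"fingers":1,"angular":[0,0,-7]},
    {"slide":[-40,26,-150],"fingers":1,"angular":[0,0,-14]},
    {"slide":[-60,39,-150],"fingers":1,"angular":[0,0,-21]},
    {"slide":[-80,52,-150],"fingers":1,"angular":[0,0,-28]},
    {"slide":[-100,65,-150],"fingers":1,"angular":[0,0,-35]},
    {"slide":[-120,78,-150],"fingers":1,"angular":[0,0,-42]}
  ]
}}

```text
clock: 11.57
tcp_pos: [0.4533, 0.2084, 0.1664]
orientation: [0.0, 0.454, 0.891, 0.0]
wrist_force: [0.2, 0.5, -1.3]
finger_gap: 0.0393
grip_force: 61.1
```

```bash
cat >> h.py <<'E'
def go(x,y,z,head):
    T=tool(); d=T[:3,:3].T@(np.array([x,y,z])-T[:3,3])*1e3
    h=np.degrees(np.arctan2(T[1,0],T[0,0])); st(); print("slide",d.round(1),"ang z",round(-((head-h+180)%360-180),2))
C=np.array([.527,.0264]); A=np.radians(15.1); E_=np.array([np.cos(A),np.sin(A)]); N_=np.array([-E_[1],E_[0]])
def J(x,y): return C+E_*x/1e3+N_*y/1e3
def toJ(X): d=np.array(X)[:2]-C; return np.round([d@E_*1e3,d@N_*1e3],1)
E
python3 -c "
from h import *
go(*J(0,80),.165,195.1)"
```

```text
tcp [0.4533 0.2084 0.1664] heading x 125.97 j [ 0.27  0.2  -0.29  1.08 -0.    1.21] axis [ 0.001  0.    -1.   ]
slide [-115.8  -18.8    1.4] ang z -69.13
```

Emit:
{"api": "jog_arm", "payload": {
  "moves": [
    {"slide":[-12,-2,0],"fingers":1,"angular":[0,0,-7]},
    {"slide":[-24,-4,0],"fingers":1,"angular":[0,0,-14]},
    {"slide":[-36,-6,0],"fingers":1,"angular":[0,0,-21]},
    {"slide":[-48,-8,0],"fingers":1,"angular":[0,0,-28]},
    {"slide":[-60,-10,0],"fingers":1,"angular":[0,0,-35]},
    {"slide":[-72,-12,0],"fingers":1,"angular":[0,0,-42]},
    {"slide":[-84,-14,0],"fingers":1,"angular":[0,0,-49]},
    {"slide":[-95,-16,0],"fingers":1,"angular":[0,0,-56]},
    {"slide":[-105,-17,0],"fingers":1,"angular":[0,0,-63]},
    {"slide":[-116,-19,0],"fingers":1,"angular":[0,0,-69.2]}
  ]
}}

```text
clock: 12.4
tcp_pos: [0.5052, 0.1036, 0.1662]
orientation: [0.0, -0.132, 0.991, 0.0]
wrist_force: [0.4, -0.0, -0.2]
finger_gap: 0.0391
grip_force: 61.1
```

Emit:
{"api": "jog_arm", "payload": {
  "moves": [
    {"slide":[0,0,0],"fingers":1,"angular":[0,0,0]},
    {"slide":[0,0,0],"fingers":1,"angular":[0,0,0]},
    {"slide":[0,0,0],"fingers":1,"angular":[0,0,0]}
  ]
}}

```text
clock: 12.65
tcp_pos: [0.5047, 0.1043, 0.166]
orientation: [-0.0, -0.127, 0.992, 0.0]
wrist_force: [-1.4, -0.2, -0.7]
finger_gap: 0.0389
grip_force: 61.1
```

```bash
python3 -c "
from h import *
go(*J(0,80),.165,195.1)
p=shot('wrist')
# top of held stile
ortho(p,'hover2',(.47,.07),tool()[2,3]+.0145,400,300)"
```

```text
tcp [0.5047 0.1043 0.166 ] heading x -165.36 j [ 0.05  0.24 -0.25  1.09  0.   -0.21] axis [-0.  0. -1.]
slide [-1.2 -1.   1. ] ang z -0.46
```

View pics/hover2.png

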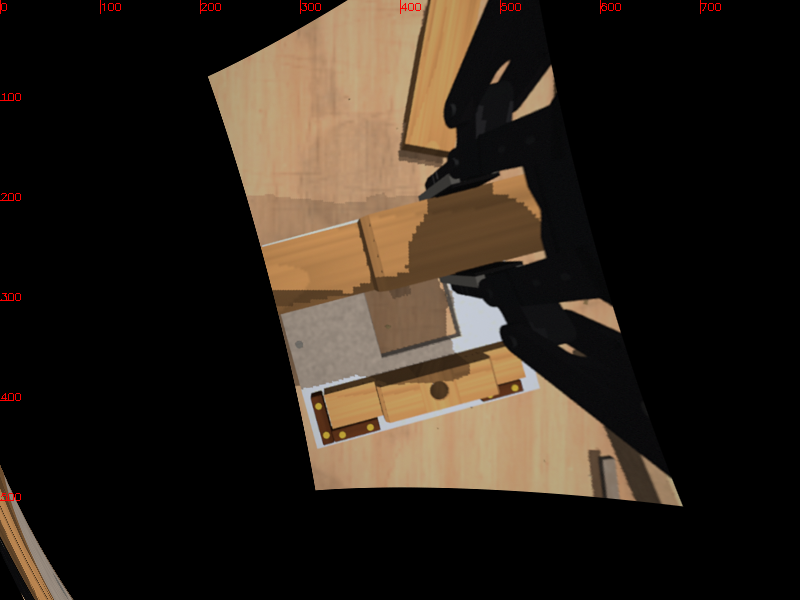

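Emit:
{"api": "jog_arm", "payload": {
  "moves": [
    {"slide":[1,-0.5,20],"fingers":1,"angular":[0,0,-0.5]},
    {"slide":[1,-0.5,50],"fingers":1,"angular":[0,0,-0.5]},
    {"slide":[1,-0.5,80],"fingers":1,"angular":[0,0,-0.5]},
    {"slide":[1,-0.5,105],"fingers":1,"angular":[0,0,-0.5]},
    {"slide":[1,-0.5,120],"fingers":1,"angular":[0,0,-0.5]},
    {"slide":[1,-0.5,128],"fingers":1,"angular":[0,0,-0.5]},
    {"slide":[1,-0.5,132],"fingers":1,"angular":[0,0,-0.5]},
    {"slide":[1,-0.5,135],"fingers":1,"angular":[0,0,-0.5]},
    {"slide":[1,-0.5,137],"fingers":1,"angular":[0,0,-0.5]},
    {"slide":[1,-0.5,137],"fingers":1,"angular":[0,0,-0.5]}
  ]
}}

```text
clock: 13.53
tcp_pos: [0.505, 0.1034, 0.0298]
orientation: [0.001, -0.133, 0.991, -0.0]
wrist_force: [0.1, 0.0, -1.1]
finger_gap: 0.0393
grip_force: 61.1
```

```bash
python3 -c "
from h import *
st(); print(toJ(tool()[:3,3]), get_state()['wrist_force'])"
```

```text
tcp [0.505  0.1034 0.0298] heading x -164.7 j [ 0.05  0.37 -0.44  0.76  0.   -0.22] axis [ 0.002  0.    -1.   ]
[-1.1 80.1] [ 0.12739947  0.00967712 -1.07225851]
```

Emit:
{"api": "jog_arm", "payload": {
  "moves": [
    {"slide":[0,0,1],"fingers":1,"angular":[0,0,0]},
    {"slide":[0,0,1.5],"fingers":1,"angular":[0,0,0]},
    {"slide":[0,0,1.5],"fingers":1,"angular":[0,0,0]},
    {"slide":[0,0,1.5],"fingers":0,"angular":[0,0,0]},
    {"slide":[0,0,1.5],"fingers":0,"angular":[0,0,0]},
    {"slide":[0,0,1.5],"fingers":0,"angular":[0,0,0]},
    {"slide":[0,0,1.5],"fingers":0,"angular":[0,0,0]},
    {"slide":[0,0,1.5],"fingers":0,"angular":[0,0,0]}
  ]
}}

```text
clock: 14.2
tcp_pos: [0.5043, 0.1032, 0.0273]
orientation: [0.0, -0.133, 0.991, -0.0]
wrist_force: [-0.3, 0.1, 0.4]
finger_gap: 0.0855
grip_force: 0.0
```

Emit:
{"api": "jog_arm", "payload": {
  "moves": [
    {"slide":[0,0,-20],"fingers":0,"angular":[0,0,0]},
    {"slide":[0,0,-60],"fingers":0,"angular":[0,0,0]},
    {"slide":[0,-20,-100],"fingers":0,"angular":[0,0,0]},
    {"slide":[0,-50,-140],"fingers":0,"angular":[0,0,0]},
    {"slide":[0,-70,-180],"fingers":0,"angular":[0,0,0]},
    {"slide":[0,-80,-220],"fingers":0,"angular":[0,0,0]},
    {"slide":[0,-80,-250],"fingers":0,"angular":[0,0,0]},
    {"slide":[0,-80,-250],"fingers":0,"angular":[0,0,0]},
    {"slide":[0,-80,-250],"fingers":0,"angular":[0,0,0]}
  ]
}}

```text
clock: 14.95
tcp_pos: [0.5272, 0.0254, 0.2803]
orientation: [0.003, -0.133, 0.991, -0.001]
wrist_force: [0.8, 0.2, -0.6]
finger_gap: 0.0853
grip_force: 0.0
```

```bash
python3 -c "
from h import *
p=shot('wrist'); st()
ortho(p,'placed2',(.52,.02),.042,400,300)"
```

```text
tcp [0.5259 0.0258 0.278 ] heading x -164.73 j [-0.1   0.21 -0.01  1.35  0.   -0.37] axis [ 0.002 -0.    -1.   ]
```

View pics/placed2.png

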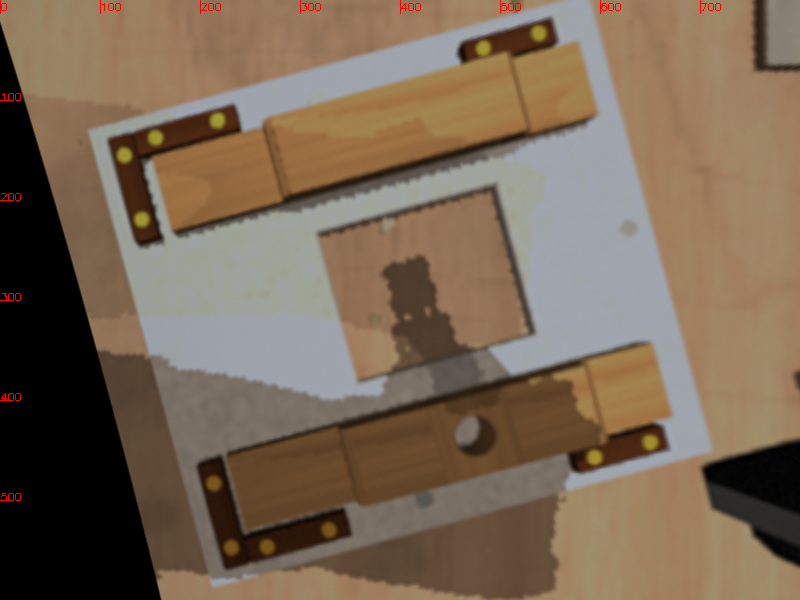

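The view shows both stiles inside the stops. Plain's shoulders are at (275,160) and (519,92), and lock's at (349,466) and (595,400). That puts the plain stile about 3 mm further towards the head than the lock stile, so I'll regrasp it and shift it.

```bash
python3 -c "
from h import *
go(*J(-1,80),.0285,195.1)"
```

```text
tcp [0.5259 0.0258 0.278 ] heading x -164.73 j [-0.1   0.21 -0.01  1.35  0.   -0.37] axis [ 0.002 -0.    -1.   ]
slide [1.000e-01 8.050e+01 2.494e+02] ang z 0.17
```

Emit:
{"api": "jog_arm", "payload": {
  "moves": [
    {"slide":[0,27,30],"fingers":0,"angular":[0,0,0]},
    {"slide":[0,54,60],"fingers":0,"angular":[0,0,0]},
    {"slide":[0,80,95],"fingers":0,"angular":[0,0,0]},
    {"slide":[0,80,130],"fingers":0,"angular":[0,0,0]},
    {"slide":[0,80,165],"fingers":0,"angular":[0,0,0]},
    {"slide":[0,80,200],"fingers":0,"angular":[0,0,0]},
    {"slide":[0,80,225],"fingers":0,"angular":[0,0,0]},
    {"slide":[0,80,240],"fingers":0,"angular":[0,0,0]},
    {"slide":[0,80,247],"fingers":0,"angular":[0,0,0]},
    {"slide":[0,80,247],"fingers":0,"angular":[0,0,0]}
  ]
}}

```text
clock: 15.83
tcp_pos: [0.5011, 0.1033, 0.0272]
orientation: [-0.003, -0.133, 0.991, 0.0]
wrist_force: [-0.2, 0.5, 0.2]
finger_gap: 0.0854
grip_force: 0.0
```

Emit:
{"api": "jog_arm", "payload": {
  "moves": [
    {"slide":[0,0,0],"fingers":1,"angular":[0,0,0]},
    {"slide":[0,0,0],"fingers":1,"angular":[0,0,0]},
    {"slide":[0,0,0],"fingers":1,"angular":[0,0,0]},
    {"slide":[0,0,0],"fingers":1,"angular":[0,0,0]},
    {"slide":[0,0,0],"fingers":1,"angular":[0,0,0]},
    {"slide":[0,0,0],"fingers":1,"angular":[0,0,0]},
    {"slide":[1.5,0,0],"fingers":1,"angular":[0,0,0]},
    {"slide":[3,0,0],"fingers":1,"angular":[0,0,0]},
    {"slide":[3,0,0],"fingers":1,"angular":[0,0,0]},
    {"slide":[3,0,0],"fingers":1,"angular":[0,0,0]}
  ],
  "squeeze": 30
}}

```text
clock: 16.67
tcp_pos: [0.5033, 0.1025, 0.0316]
orientation: [0.002, -0.133, 0.991, -0.0]
wrist_force: [2.4, 0.7, 5.8]
finger_gap: 0.0395
grip_force: 32.2
```

```bash
python3 -c "
from h import *
st(); print(toJ(tool()[:3,3]), get_state()['wrist_force'])"
```

```text
tcp [0.5033 0.1025 0.0316] heading x -164.7 j [ 0.04  0.36 -0.45  0.76  0.   -0.22] axis [ 0.004  0.    -1.   ]
[-3.  79.7] [2.41837306 0.68002881 5.80002559]
```

Emit:
{"api": "jog_arm", "payload": {
  "moves": [
    {"slide":[0,0,0],"fingers":0,"angular":[0,0,0]},
    {"slide":[0,0,0],"fingers":0,"angular":[0,0,0]},
    {"slide":[0,0,0],"fingers":0,"angular":[0,0,0]},
    {"slide":[0,0,0],"fingers":0,"angular":[0,0,0]},
    {"slide":[0,0,0],"fingers":0,"angular":[0,0,0]}
  ]
}}

```text
clock: 17.08
tcp_pos: [0.5007, 0.1023, 0.0299]
orientation: [-0.001, -0.133, 0.991, 0.0]
wrist_force: [-0.1, 0.2, 0.6]
finger_gap: 0.0856
grip_force: 0.0
```

Emit:
{"api": "jog_arm", "payload": {
  "moves": [
    {"slide":[-3,0,-20],"fingers":0,"angular":[0,0,0]},
    {"slide":[-3,0,-60],"fingers":0,"angular":[0,0,0]},
    {"slide":[-3,-20,-100],"fingers":0,"angular":[0,0,0]},
    {"slide":[-3,-50,-140],"fingers":0,"angular":[0,0,0]},
    {"slide":[-3,-70,-180],"fingers":0,"angular":[0,0,0]},
    {"slide":[-3,-80,-220],"fingers":0,"angular":[0,0,0]},
    {"slide":[-3,-80,-247],"fingers":0,"angular":[0,0,0]},
    {"slide":[-3,-80,-247],"fingers":0,"angular":[0,0,0]},
    {"slide":[-3,-80,-247],"fingers":0,"angular":[0,0,0]},
    {"slide":[-3,-80,-247],"fingers":0,"angular":[0,0,0]}
  ]
}}

```text
clock: 17.92
tcp_pos: [0.5251, 0.026, 0.2769]
orientation: [-0.0, -0.133, 0.991, 0.0]
wrist_force: [-0.0, 0.4, -1.2]
finger_gap: 0.0854
grip_force: 0.0
```

```bash
python3 -c "
from h import *
p=shot('wrist'); st()
ortho(p,'placed3',(.52,.02),.042,400,300)
a=cv2.imread('pics/placed2.png',0);b=cv2.imread('pics/placed3.png',0)
for n,(x0,x1,y0,y1) in dict(plainheel=(240,320,110,210),plainhead=(480,600,50,130),lockheel=(310,400,420,510),lockhead=(560,680,345,440),window=(300,420,170,260)).items():
    t=a[y0:y1,x0:x1]; r=cv2.matchTemplate(b[y0-20:y1+20,x0-20:x1+20],t,cv2.TM_CCOEFF_NORMED)
    _,m,_,l=cv2.minMaxLoc(r); print(n,round(m,2),l[0]-20,l[1]-20)
"
```

```text
tcp [0.5246 0.0262 0.2761] heading x -164.69 j [-0.1   0.21 -0.01  1.35  0.   -0.37] axis [-0.002  0.    -1.   ]
plainheel 0.96 -2 1
plainhead 0.98 -4 2
lockheel 0.99 0 0
lockhead 0.99 0 0
window 0.99 0 0
```

```bash
python3 -c "
from h import *
go(.5683,.3195,.0155,260.4)"
```

```text
tcp [0.5246 0.0262 0.2761] heading x -164.69 j [-0.1   0.21 -0.01  1.35  0.   -0.37] axis [-0.002  0.    -1.   ]
slide [-120.1  271.1  260.5] ang z -65.09
```

Emit:
{"api": "jog_arm", "payload": {
  "moves": [
    {"slide":[-12,27,10],"fingers":0,"angular":[0,0,-6.5]},
    {"slide":[-24,54,20],"fingers":0,"angular":[0,0,-13]},
    {"slide":[-36,81,30],"fingers":0,"angular":[0,0,-19.5]},
    {"slide":[-48,108,40],"fingers":0,"angular":[0,0,-26]},
    {"slide":[-60,135,50],"fingers":0,"angular":[0,0,-32.5]},
    {"slide":[-72,162,60],"fingers":0,"angular":[0,0,-39]},
    {"slide":[-84,189,70],"fingers":0,"angular":[0,0,-45.5]},
    {"slide":[-96,216,80],"fingers":0,"angular":[0,0,-52]},
    {"slide":[-108,243,90],"fingers":0,"angular":[0,0,-58.5]},
    {"slide":[-120,271,100],"fingers":0,"angular":[0,0,-65]}
  ]
}}

```text
clock: 18.8
tcp_pos: [0.568, 0.3203, 0.1743]
orientation: [-0.002, -0.647, 0.762, 0.001]
wrist_force: [0.9, -1.2, -0.6]
finger_gap: 0.0852
grip_force: 0.0
```

Emit:
{"api": "jog_arm", "payload": {
  "moves": [
    {"slide":[0,0,30],"fingers":0,"angular":[0,0,0]},
    {"slide":[0,0,65],"fingers":0,"angular":[0,0,0]},
    {"slide":[0,0,95],"fingers":0,"angular":[0,0,0]},
    {"slide":[0,0,100],"fingers":0,"angular":[0,0,0]},
    {"slide":[0,0,100],"fingers":0,"angular":[0,0,0]}
  ]
}}

```text
clock: 19.22
tcp_pos: [0.566, 0.3181, 0.073]
orientation: [-0.004, -0.645, 0.764, 0.001]
wrist_force: [-0.5, -0.2, 0.2]
finger_gap: 0.0853
grip_force: 0.0
```

```bash
python3 -c "
from h import *
go(.5683,.3195,.0155,260.4)"
```

```text
tcp [0.566  0.3181 0.073 ] heading x -99.66 j [ 0.39  0.55 -0.01  1.02 -0.   -1.01] axis [-0.008 -0.003 -1.   ]
slide [-2.  -2.5 57.5] ang z -0.06
```

Emit:
{"api": "jog_arm", "payload": {
  "moves": [
    {"slide":[-1.5,-1.5,20],"fingers":0,"angular":[0,0,0]},
    {"slide":[-1.5,-1.5,40],"fingers":0,"angular":[0,0,0]},
    {"slide":[-1.5,-1.5,52],"fingers":0,"angular":[0,0,0]},
    {"slide":[-1.5,-1.5,57],"fingers":0,"angular":[0,0,0]},
    {"slide":[-1.5,-1.5,57],"fingers":0,"angular":[0,0,0]}
  ]
}}

```text
clock: 19.63
tcp_pos: [0.5709, 0.3201, 0.0201]
orientation: [-0.001, -0.645, 0.764, 0.0]
wrist_force: [0.8, 0.5, 0.1]
finger_gap: 0.0854
grip_force: 0.0
```

Emit:
{"api": "jog_arm", "payload": {
  "moves": [
    {"slide":[0,0,0],"fingers":1,"angular":[0,0,0]},
    {"slide":[0,0,0],"fingers":1,"angular":[0,0,0]},
    {"slide":[0,0,0],"fingers":1,"angular":[0,0,0]},
    {"slide":[0,0,0],"fingers":1,"angular":[0,0,0]},
    {"slide":[0,0,0],"fingers":1,"angular":[0,0,0]},
    {"slide":[0,0,0],"fingers":1,"angular":[0,0,0]},
    {"slide":[0,0,0],"fingers":1,"angular":[0,0,0]}
  ],
  "squeeze": 60
}}

```text
clock: 20.22
tcp_pos: [0.5726, 0.3208, 0.0223]
orientation: [0.002, -0.645, 0.764, -0.001]
wrist_force: [0.5, 0.0, 5.8]
finger_gap: 0.0546
grip_force: 65.8
```

```bash
python3 -c "
from h import *
go(*J(-87,0),.165,285.1)"
```

```text
tcp [0.5726 0.3208 0.0223] heading x -99.7 j [ 0.39  0.6  -0.06  0.9  -0.   -1.01] axis [ 0.003  0.001 -1.   ]
slide [ 334.1   73.9 -143.5] ang z -24.8
```

Emit:
{"api": "jog_arm", "payload": {
  "moves": [
    {"slide":[0,0,-30],"fingers":1,"angular":[0,0,0]},
    {"slide":[0,0,-65],"fingers":1,"angular":[0,0,0]},
    {"slide":[0,0,-100],"fingers":1,"angular":[0,0,0]},
    {"slide":[0,0,-130],"fingers":1,"angular":[0,0,0]},
    {"slide":[0,0,-150],"fingers":1,"angular":[0,0,0]}
  ]
}}

```text
clock: 20.63
tcp_pos: [0.5722, 0.3207, 0.1742]
orientation: [0.002, -0.645, 0.764, -0.001]
wrist_force: [0.5, 0.4, -1.5]
finger_gap: 0.0548
grip_force: 65.0
```

Emit:
{"api": "jog_arm", "payload": {
  "moves": [
    {"slide":[33,7,0],"fingers":1,"angular":[0,0,-2.5]},
    {"slide":[67,15,0],"fingers":1,"angular":[0,0,-5]},
    {"slide":[101,22,0],"fingers":1,"angular":[0,0,-7.5]},
    {"slide":[135,30,0],"fingers":1,"angular":[0,0,-10]},
    {"slide":[169,37,0],"fingers":1,"angular":[0,0,-12.5]},
    {"slide":[203,45,0],"fingers":1,"angular":[0,0,-15]},
    {"slide":[237,52,0],"fingers":1,"angular":[0,0,-17.5]},
    {"slide":[271,60,0],"fingers":1,"angular":[0,0,-20]},
    {"slide":[305,67,0],"fingers":1,"angular":[0,0,-22.5]},
    {"slide":[334,74,0],"fingers":1,"angular":[0,0,-24.8]}
  ]
}}

```text
clock: 21.47
tcp_pos: [0.4408, 0.002, 0.1704]
orientation: [0.0, 0.794, -0.607, 0.0]
wrist_force: [-0.6, -0.9, -1.7]
finger_gap: 0.0547
grip_force: 65.0
```

Emit:
{"api": "jog_arm", "payload": {
  "moves": [
    {"slide":[0,0,0],"fingers":1,"angular":[0,0,0]},
    {"slide":[0,0,0],"fingers":1,"angular":[0,0,0]},
    {"slide":[0,0,0],"fingers":1,"angular":[0,0,0]},
    {"slide":[0,0,0],"fingers":1,"angular":[0,0,0]},
    {"slide":[0,0,0],"fingers":1,"angular":[0,0,0]}
  ]
}}

```text
clock: 21.88
tcp_pos: [0.4425, 0.0044, 0.1703]
orientation: [-0.0, 0.794, -0.607, 0.0]
wrist_force: [-0.2, 0.4, -2.5]
finger_gap: 0.0543
grip_force: 65.0
```

```bash
python3 -c "
from h import *
go(*J(-87,0),.165,285.1)
T=tool(); p=shot('wrist'); save(p,'hover3')
print(p['W'].round(4).tolist())
X=T[:3,3]; print(X)
"
```

```text
tcp [0.4425 0.0044 0.1703] heading x -74.81 j [-0.17  0.1  -0.41  1.07  0.   -2.01] axis [ 0.  0. -1.]
slide [ 0.8 -0.4  5.3] ang z 0.09
[[-0.9653, -0.2497, -0.0761, 0.4611], [-0.261, 0.923, 0.2828, -0.0663], [-0.0003, 0.2929, -0.9562, 0.3023], [0.0, 0.0, 0.0, 1.0]]
[0.44245063 0.0044265  0.17030452]
```

View pics/hover3.png

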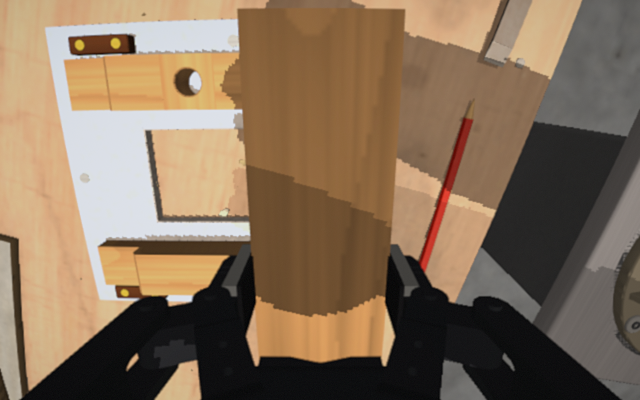

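```bash
python3 -c "
from h import *
p=shot('wrist')
for z in (.177,.181):
  for uv in ((238,11),(405,11),(246,160),(396,160)): print(z,uv,toJ(world(p,uv,z)))
# jig/lock features: lock head shoulder(105,82) z .04; hole (188,80) z .042; plain head shoulder (137,270)
print(toJ(world(p,(188,82),.042)),toJ(world(p,(107,84),.04)),toJ(world(p,(136,272),.04)), toJ(world(p,(66,60),.027)),toJ(world(p,(72,110),.027)))
print(toJ(tool()[:3,3]))
"
```

```text
0.177 (238, 11) [-60.1 -98.6]
0.177 (405, 11) [-116.4  -98.7]
0.177 (246, 160) [-60.  -47.4]
0.177 (396, 160) [-116.3  -47.5]
0.181 (238, 11) [-61.  -97.8]
0.181 (405, 11) [-115.5  -97.8]
0.181 (246, 160) [-60.9 -48.2]
0.181 (396, 160) [-115.4  -48.3]
[  9.7 -79.4] [ 73.4 -79.3] [75.6 80.1] [113. -99.] [115.  -60.1]
[-87.5   0.8]
```

Emit:
{"api": "jog_arm", "payload": {
  "moves": [
    {"slide":[-0.8,-0.8,20],"fingers":1,"angular":[0,0,0]},
    {"slide":[-0.8,-0.8,50],"fingers":1,"angular":[0,0,0]},
    {"slide":[-0.8,-0.8,80],"fingers":1,"angular":[0,0,0]},
    {"slide":[-0.8,-0.8,95],"fingers":1,"angular":[0,0,0]},
    {"slide":[-0.8,-0.8,102],"fingers":1,"angular":[0,0,0]},
    {"slide":[-0.8,-0.8,107],"fingers":1,"angular":[0,0,0]},
    {"slide":[-0.8,-0.8,111],"fingers":1,"angular":[0,0,0]},
    {"slide":[-0.8,-0.8,114],"fingers":1,"angular":[0,0,0]},
    {"slide":[-0.8,-0.8,117],"fingers":1,"angular":[0,0,0]},
    {"slide":[-0.8,-0.8,117],"fingers":1,"angular":[0,0,0]}
  ]
}}

```text
clock: 22.82
tcp_pos: [0.4431, 0.0045, 0.0536]
orientation: [-0.0, 0.794, -0.608, 0.0]
wrist_force: [-0.4, 0.6, -1.4]
finger_gap: 0.0547
grip_force: 64.9
```

Emit:
{"api": "jog_arm", "payload": {
  "moves": [
    {"slide":[0,0,3],"fingers":1,"angular":[0,0,0]},
    {"slide":[0,0,6],"fingers":1,"angular":[0,0,0]},
    {"slide":[0,0,9],"fingers":1,"angular":[0,0,0]},
    {"slide":[0,0,12],"fingers":1,"angular":[0,0,0]},
    {"slide":[0,0,15],"fingers":1,"angular":[0,0,0]},
    {"slide":[0,0,17],"fingers":1,"angular":[0,0,0]},
    {"slide":[0,0,18],"fingers":1,"angular":[0,0,0]},
    {"slide":[0,0,18],"fingers":1,"angular":[0,0,0]}
  ]
}}

```text
clock: 23.48
tcp_pos: [0.4424, 0.0046, 0.035]
orientation: [0.0, 0.794, -0.608, -0.0]
wrist_force: [-1.7, 0.2, -1.2]
finger_gap: 0.0546
grip_force: 64.9
```

Emit:
{"api": "jog_arm", "payload": {
  "moves": [
    {"slide":[0,0,1],"fingers":1,"angular":[0,0,0]},
    {"slide":[0,0,2],"fingers":1,"angular":[0,0,0]},
    {"slide":[0,0,3],"fingers":1,"angular":[0,0,0]},
    {"slide":[0,0,3],"fingers":1,"angular":[0,0,0]},
    {"slide":[0,0,3],"fingers":1,"angular":[0,0,0]}
  ]
}}

```text
clock: 23.9
tcp_pos: [0.4428, 0.0045, 0.0342]
orientation: [-0.0, 0.794, -0.608, 0.001]
wrist_force: [-6.5, 0.4, 18.9]
finger_gap: 0.0544
grip_force: 67.2
```

Emit:
{"api": "jog_arm", "payload": {
  "moves": [
    {"slide":[0,0,2],"fingers":0,"angular":[0,0,0]},
    {"slide":[0,0,2],"fingers":0,"angular":[0,0,0]},
    {"slide":[0,0,2],"fingers":0,"angular":[0,0,0]},
    {"slide":[0,0,2],"fingers":0,"angular":[0,0,0]},
    {"slide":[0,0,2],"fingers":0,"angular":[0,0,0]},
    {"slide":[0,0,-20],"fingers":0,"angular":[0,0,0]},
    {"slide":[0,0,-60],"fingers":0,"angular":[0,0,0]},
    {"slide":[0,0,-100],"fingers":0,"angular":[0,0,0]},
    {"slide":[0,0,-140],"fingers":0,"angular":[0,0,0]},
    {"slide":[0,0,-150],"fingers":0,"angular":[0,0,0]}
  ]
}}

```text
clock: 24.73
tcp_pos: [0.4456, 0.0041, 0.1882]
orientation: [-0.002, 0.794, -0.608, 0.004]
wrist_force: [1.0, 0.2, 0.4]
finger_gap: 0.0853
grip_force: 0.0
```

```bash
python3 -c "
from h import *
go(.4173,-.3325,.0155,270.6)"
```

```text
tcp [0.4456 0.0041 0.1882] heading x -74.9 j [-0.17  0.08 -0.38  1.1   0.   -2.01] axis [ 0.009 -0.001 -1.   ]
slide [316.9 116.5 173. ] ang z 14.5
```

Emit:
{"api": "jog_arm", "payload": {
  "moves": [
    {"slide":[31,11,0],"fingers":0,"angular":[0,0,1.5]},
    {"slide":[63,22,0],"fingers":0,"angular":[0,0,3]},
    {"slide":[95,34,0],"fingers":0,"angular":[0,0,4.5]},
    {"slide":[127,45,0],"fingers":0,"angular":[0,0,6]},
    {"slide":[159,56,0],"fingers":0,"angular":[0,0,7.5]},
    {"slide":[191,68,10],"fingers":0,"angular":[0,0,9]},
    {"slide":[223,79,30],"fingers":0,"angular":[0,0,10.5]},
    {"slide":[255,90,50],"fingers":0,"angular":[0,0,12]},
    {"slide":[287,102,70],"fingers":0,"angular":[0,0,13.5]},
    {"slide":[318,113,90],"fingers":0,"angular":[0,0,14.5]}
  ]
}}

```text
clock: 25.57
tcp_pos: [0.4159, -0.3337, 0.091]
orientation: [-0.0, 0.71, -0.704, 0.0]
wrist_force: [0.7, 0.9, 0.4]
finger_gap: 0.0855
grip_force: 0.0
```

Emit:
{"api": "jog_arm", "payload": {
  "moves": [
    {"slide":[0,0,0],"fingers":0,"angular":[0,0,0]},
    {"slide":[0,0,0],"fingers":0,"angular":[0,0,0]},
    {"slide":[0,0,0],"fingers":0,"angular":[0,0,0]},
    {"slide":[0,0,0],"fingers":0,"angular":[0,0,0]},
    {"slide":[0,0,0],"fingers":0,"angular":[0,0,0]}
  ]
}}

```text
clock: 25.98
tcp_pos: [0.4169, -0.331, 0.0931]
orientation: [-0.0, 0.711, -0.703, 0.001]
wrist_force: [-1.1, -0.2, -1.0]
finger_gap: 0.0855
grip_force: 0.0
```

```bash
python3 -c "
from h import *
go(.4173,-.3325,.0155,270.6)"
```

```text
tcp [ 0.4169 -0.331   0.0931] heading x -89.3 j [-0.82  0.32 -0.32  0.92  0.   -2.4 ] axis [ 0.001 -0.001 -1.   ]
slide [ 1.4 -0.3 77.6] ang z 0.1
```

Emit:
{"api": "jog_arm", "payload": {
  "moves": [
    {"slide":[1.5,0,25],"fingers":0,"angular":[0,0,0]},
    {"slide":[1.5,0,50],"fingers":0,"angular":[0,0,0]},
    {"slide":[1.5,0,67],"fingers":0,"angular":[0,0,0]},
    {"slide":[1.5,0,75],"fingers":0,"angular":[0,0,0]},
    {"slide":[1.5,0,75],"fingers":0,"angular":[0,0,0]},
    {"slide":[1.5,0,75],"fingers":0,"angular":[0,0,0]}
  ]
}}

```text
clock: 26.48
tcp_pos: [0.4169, -0.333, 0.018]
orientation: [-0.0, 0.711, -0.703, 0.0]
wrist_force: [-0.2, 0.4, -0.3]
finger_gap: 0.0851
grip_force: 0.0
```

Emit:
{"api": "jog_arm", "payload": {
  "moves": [
    {"slide":[0,0,0],"fingers":1,"angular":[0,0,0]},
    {"slide":[0,0,0],"fingers":1,"angular":[0,0,0]},
    {"slide":[0,0,0],"fingers":1,"angular":[0,0,0]},
    {"slide":[0,0,0],"fingers":1,"angular":[0,0,0]},
    {"slide":[0,0,0],"fingers":1,"angular":[0,0,0]},
    {"slide":[0,0,0],"fingers":1,"angular":[0,0,0]},
    {"slide":[0,0,0],"fingers":1,"angular":[0,0,0]},
    {"slide":[0,0,0],"fingers":1,"angular":[0,0,0]}
  ],
  "squeeze": 60
}}

```text
clock: 27.15
tcp_pos: [0.4171, -0.3341, 0.0183]
orientation: [-0.0, 0.711, -0.703, 0.001]
wrist_force: [-0.1, 0.2, 6.0]
finger_gap: 0.0345
grip_force: 62.0
```

```bash
python3 -c "
from h import *
go(*J(98,0),.165,285.1)"
```

```text
tcp [ 0.4171 -0.3341  0.0183] heading x -89.4 j [-0.83  0.41 -0.41  0.75  0.   -2.41] axis [ 0.002 -0.001 -1.   ]
slide [-383.7 -208.8 -146.9] ang z -14.5
```

Emit:
{"api": "jog_arm", "payload": {
  "moves": [
    {"slide":[0,0,-30],"fingers":1,"angular":[0,0,0]},
    {"slide":[0,0,-65],"fingers":1,"angular":[0,0,0]},
    {"slide":[0,0,-100],"fingers":1,"angular":[0,0,0]},
    {"slide":[0,0,-130],"fingers":1,"angular":[0,0,0]},
    {"slide":[-20,-11,-150],"fingers":1,"angular":[0,0,-1]},
    {"slide":[-50,-27,-150],"fingers":1,"angular":[0,0,-2]},
    {"slide":[-80,-43,-150],"fingers":1,"angular":[0,0,-3]}
  ]
}}

```text
clock: 27.73
tcp_pos: [0.4595, -0.2535, 0.1691]
orientation: [-0.0, 0.728, -0.685, 0.002]
wrist_force: [0.0, -0.1, -0.7]
finger_gap: 0.0349
grip_force: 61.2
```

Emit:
{"api": "jog_arm", "payload": {
  "moves": [
    {"slide":[-30,-18,0],"fingers":1,"angular":[0,0,-1.2]},
    {"slide":[-61,-36,0],"fingers":1,"angular":[0,0,-2.4]},
    {"slide":[-92,-54,0],"fingers":1,"angular":[0,0,-3.6]},
    {"slide":[-123,-72,0],"fingers":1,"angular":[0,0,-4.8]},
    {"slide":[-153,-90,0],"fingers":1,"angular":[0,0,-6]},
    {"slide":[-183,-108,0],"fingers":1,"angular":[0,0,-7.2]},
    {"slide":[-213,-126,0],"fingers":1,"angular":[0,0,-8.4]},
    {"slide":[-243,-143,0],"fingers":1,"angular":[0,0,-9.6]},
    {"slide":[-267,-157,0],"fingers":1,"angular":[0,0,-10.8]},
    {"slide":[-280,-165,0],"fingers":1,"angular":[0,0,-11.5]}
  ]
}}

```text
clock: 28.57
tcp_pos: [0.6063, 0.0399, 0.1668]
orientation: [-0.0, 0.795, -0.607, -0.0]
wrist_force: [0.7, -0.1, -0.4]
finger_gap: 0.0347
grip_force: 61.2
```

Emit:
{"api": "jog_arm", "payload": {
  "moves": [
    {"slide":[0,0,0],"fingers":1,"angular":[0,0,0]},
    {"slide":[0,0,0],"fingers":1,"angular":[0,0,0]},
    {"slide":[0,0,0],"fingers":1,"angular":[0,0,0]},
    {"slide":[0,0,0],"fingers":1,"angular":[0,0,0]}
  ]
}}

```text
clock: 28.9
tcp_pos: [0.605, 0.0355, 0.1672]
orientation: [0.0, 0.793, -0.609, -0.0]
wrist_force: [-0.7, -0.3, -1.5]
finger_gap: 0.0351
grip_force: 61.1
```

```bash
python3 -c "
from h import *
go(*J(98,0),.165,285.1)"
```

```text
tcp [0.605  0.0355 0.1672] heading x -75.01 j [-0.07  0.4  -0.01  1.16 -0.   -1.91] axis [-0.001 -0.    -1.   ]
slide [-11.6 -20.3   2.2] ang z -0.11
```

Emit:
{"api": "jog_arm", "payload": {
  "moves": [
    {"slide":[-6,-10,0],"fingers":1,"angular":[0,0,0]},
    {"slide":[-11.5,-20,0],"fingers":1,"angular":[0,0,0]},
    {"slide":[-11.5,-20,0],"fingers":1,"angular":[0,0,0]},
    {"slide":[-11.5,-20,0],"fingers":1,"angular":[0,0,0]},
    {"slide":[-11.5,-20,0],"fingers":1,"angular":[0,0,0]}
  ]
}}

```text
clock: 29.32
tcp_pos: [0.6217, 0.0527, 0.1672]
orientation: [0.0, 0.794, -0.608, -0.0]
wrist_force: [1.2, -0.3, -1.3]
finger_gap: 0.0345
grip_force: 61.1
```

```bash
python3 -c "
from h import *
go(*J(98,0),.165,285.1)
p=shot('wrist'); save(p,'hover4')"
```

```text
tcp [0.6217 0.0527 0.1672] heading x -74.94 j [-0.04  0.44  0.04  1.18 -0.   -1.88] axis [-0. -0. -1.]
slide [0.7 0.3 2.2] ang z -0.04
```

View pics/hover4.png

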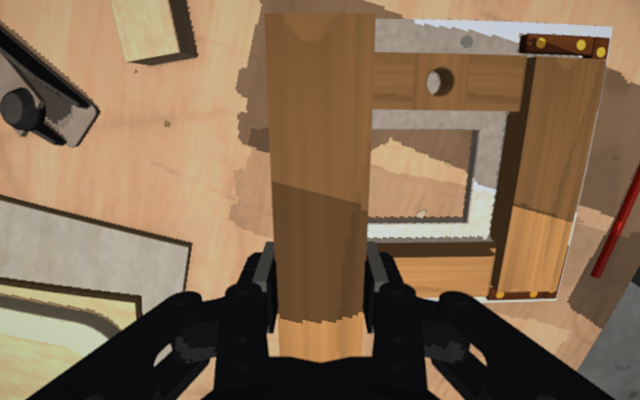

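```bash
python3 -c "
from h import *
p=shot('wrist')
for z in (.177,.180):
  for uv in ((265,15),(376,15),(270,150),(372,150)): print(z,uv,toJ(world(p,uv,z)))
for uv in ((440,82),(480,54),(480,108),(450,257),(527,57),(525,108),(605,57),(558,297),(499,291)): print(uv,toJ(world(p,uv,.042)))
print(toJ(tool()[:3,3]))
"
```

```text
0.177 (265, 15) [115.8 -96.8]
0.177 (376, 15) [ 79.2 -96.8]
0.177 (270, 150) [115.9 -51.9]
0.177 (372, 150) [ 78.9 -51.8]
0.18 (265, 15) [115.4 -96.2]
0.18 (376, 15) [ 79.7 -96.2]
0.18 (270, 150) [115.4 -52.4]
0.18 (372, 150) [ 79.4 -52.3]
(440, 82) [ 10.3 -79.3]
(480, 54) [-17.4 -99.2]
(480, 108) [-21.8 -61.1]
(450, 257) [-12.4  61.9]
(527, 57) [-53.  -98.1]
(525, 108) [-56.9 -61.7]
(605, 57) [-114.8 -100.5]
(558, 297) [-119.   104.3]
(499, 291) [-61.2  96.3]
[98.3  0.7]
```

Emit:
{"api": "jog_arm", "payload": {
  "moves": [
    {"slide":[1,0,20],"fingers":1,"angular":[0,0,0]},
    {"slide":[1,0,50],"fingers":1,"angular":[0,0,0]},
    {"slide":[1,0,80],"fingers":1,"angular":[0,0,0]},
    {"slide":[1,0,95],"fingers":1,"angular":[0,0,0]},
    {"slide":[1,0,102],"fingers":1,"angular":[0,0,0]},
    {"slide":[1,0,107],"fingers":1,"angular":[0,0,0]},
    {"slide":[1,0,111],"fingers":1,"angular":[0,0,0]},
    {"slide":[1,0,114],"fingers":1,"angular":[0,0,0]},
    {"slide":[1,0,117],"fingers":1,"angular":[0,0,0]},
    {"slide":[1,0,117],"fingers":1,"angular":[0,0,0]}
  ]
}}

```text
clock: 30.25
tcp_pos: [0.6227, 0.0522, 0.0507]
orientation: [-0.0, 0.794, -0.608, 0.0]
wrist_force: [1.2, -0.7, -1.3]
finger_gap: 0.035
grip_force: 61.1
```

Emit:
{"api": "jog_arm", "payload": {
  "moves": [
    {"slide":[0,0,3],"fingers":1,"angular":[0,0,0]},
    {"slide":[0,0,6],"fingers":1,"angular":[0,0,0]},
    {"slide":[0,0,9],"fingers":1,"angular":[0,0,0]},
    {"slide":[0,0,12],"fingers":1,"angular":[0,0,0]},
    {"slide":[0,0,14],"fingers":1,"angular":[0,0,0]},
    {"slide":[0,0,16],"fingers":1,"angular":[0,0,0]},
    {"slide":[0,0,18],"fingers":1,"angular":[0,0,0]},
    {"slide":[0,0,18],"fingers":1,"angular":[0,0,0]}
  ]
}}

```text
clock: 30.92
tcp_pos: [0.622, 0.0522, 0.0318]
orientation: [0.0, 0.794, -0.608, -0.0]
wrist_force: [-0.1, -0.6, -0.6]
finger_gap: 0.0348
grip_force: 61.1
```

Descent is still free. The last few millimetres follow, then release and lift.

Emit:
{"api": "jog_arm", "payload": {
  "moves": [
    {"slide":[0,0,1],"fingers":1,"angular":[0,0,0]},
    {"slide":[0,0,2],"fingers":1,"angular":[0,0,0]},
    {"slide":[0,0,3],"fingers":1,"angular":[0,0,0]},
    {"slide":[0,0,3],"fingers":1,"angular":[0,0,0]},
    {"slide":[0,0,3],"fingers":1,"angular":[0,0,0]}
  ]
}}

```text
clock: 31.33
tcp_pos: [0.6224, 0.0522, 0.0304]
orientation: [-0.0, 0.794, -0.608, 0.0]
wrist_force: [-1.9, -0.6, 5.4]
finger_gap: 0.0347
grip_force: 61.8
```

Emit:
{"api": "jog_arm", "payload": {
  "moves": [
    {"slide":[0,0,0],"fingers":0,"angular":[0,0,0]},
    {"slide":[0,0,0],"fingers":0,"angular":[0,0,0]},
    {"slide":[0,0,0],"fingers":0,"angular":[0,0,0]},
    {"slide":[0,0,0],"fingers":0,"angular":[0,0,0]},
    {"slide":[0,0,0],"fingers":0,"angular":[0,0,0]},
    {"slide":[0,0,-20],"fingers":0,"angular":[0,0,0]},
    {"slide":[0,20,-60],"fingers":0,"angular":[0,0,0]},
    {"slide":[0,50,-100],"fingers":0,"angular":[0,0,0]},
    {"slide":[0,80,-140],"fingers":0,"angular":[0,0,0]},
    {"slide":[0,100,-180],"fingers":0,"angular":[0,0,0]}
  ]
}}

```text
clock: 32.17
tcp_pos: [0.5344, 0.0289, 0.1904]
orientation: [0.001, 0.794, -0.608, -0.001]
wrist_force: [0.3, -0.2, 0.3]
finger_gap: 0.0854
grip_force: 0.0
```

Emit:
{"api": "jog_arm", "payload": {
  "moves": [
    {"slide":[-20,0,-30],"fingers":0,"angular":[0,0,0]},
    {"slide":[-40,0,-60],"fingers":0,"angular":[0,0,0]},
    {"slide":[-40,0,-70],"fingers":0,"angular":[0,0,0]},
    {"slide":[-40,0,-70],"fingers":0,"angular":[0,0,0]},
    {"slide":[-40,0,-70],"fingers":0,"angular":[0,0,0]}
  ]
}}

```text
clock: 32.58
tcp_pos: [0.5264, 0.0675, 0.2594]
orientation: [-0.0, 0.794, -0.608, 0.0]
wrist_force: [-0.2, -0.5, -0.6]
finger_gap: 0.0855
grip_force: 0.0
```

```bash
python3 -c "
from h import *
st(); p=shot('wrist'); ortho(p,'final',(.527,.0264),.042,400,300)"
```

```text
tcp [0.5264 0.0675 0.2594] heading x -74.88 j [-0.02  0.22 -0.03  1.31 -0.   -1.86] axis [ 0.001 -0.    -1.   ]
```

View pics/final.png

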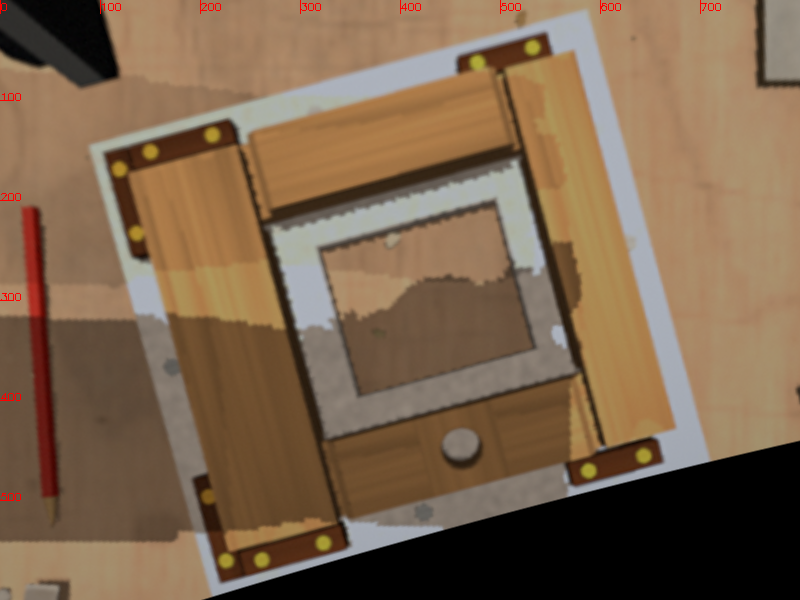

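The final view shows all four pieces seated. The wide rail is centred near (235,347) and the narrow rail near (590,249), both within about 1–2 mm of nominal. The contact heights match the pieces resting on the board, and the gripper is clear, so I'm handing in.

```bash
python3 -c "
from workcell import *
print(hand_in())"
```

```text
the job is handed in; nothing more can be done
None
```

The cabinet-door frame is dry-fitted in the jig: both stiles went down first, then the wide and narrow rails; all four look home and flush in the last camera view, and the job was handed in at about 33 s.

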